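Change the edge ink at the shoe repair bench

ROBOT

A 6-joint arm with a two-finger parallel gripper is mounted at the origin on the work surface. World frame = base frame: x ahead of the robot, y to its left, z up, the work surface at z = 0. Lengths are in m, angles in rad, forces in N, time in s.
With the tool pointing down it reaches from about 0.25 to 0.725 m from the base axis. Payload 4 kg.
Tool frame: the origin (TCP) lies midway between the tips of the shut fingers; the grasp point (between the pads) lies bot.pinch_z behind it (bot.pinch_z is the distance from the TCP to the grasp point, in m); z points along the fingers, y is the line along which they close (so a half turn about z gives the same grasp; the last joint's range is limited). The gripper opens to 85 mm and grips with 20 to 120 N. Pads are 22 mm wide; open, the fingers measure 114 mm over their backs; the gripper's body (76 mm by 85 mm) begins 54 mm behind the grasp point. The pads swing forward as they close: fully open they stand 13 mm farther back than shut.
Start: joints at [1.319, 0.241, 0.005, 1.335, 0, 1.571], TCP at [0.125, 0.484, 0.231] pointing down, gripper open.
Joint ranges: [-2.72, 2.72], [-1.05, 1.87], [-1.09, 1.28], [-1.99, 2.15], [-1.42, 1.44], [-3.14, 3.14]. Speed limits (rad/s): [2.79, 2.79, 3.14, 3.14, 3.14, 3.14].

INTERFACE

Orientations are given as a unit quaternion [x, y, z, w].
In Python, from workcell import bot, imaging, get_obs gives the robot as it stands (bot), with the cameras (imaging) and the readings as plain functions.
- The arm moves only by the tool jog_arm, called after ">>>" as name(argument=value, ...) on one line, values as JSON. Schema: {"type":"object","properties":{"increments":{"type":"array","items":{"type":"array","items":{"type":"array","items":{"type":"number"},"minItems":7,"maxItems":7},"minItems":1,"maxItems":10},"minItems":1,"maxItems":1},"only":{"type":"string"},"quiet":{"type":"boolean"},"lines":{"type":"string"}},"required":["increments"],"additionalProperties":false}. increments is a list that holds a single list of rows (three levels of brackets), with 1 to 10 rows, each of 7 numbers: a rotation vector rx, ry, rz in a scale on which 1.0 is 2 rad, then dx, dy, dz in normalised numbers (1 is 1 m), then the finger opening in m; each row is the pose to reach, as a shift and turn from the pose commanded when the call began, along the tool's axes at that moment; what a row does not reach only later rows make up. A row lasts 1/8 s, in which the tool goes at most 0.0625 m and 0.188 rad, less where a joint would pass 70% of its speed; a pose out of reach is approached as far as the arm can. The fingers move at their own pace and stop on an object; the grip force is fixed at half the most. Time passes only in rows, so rows that do not move let the fingers close. The tool returns the time, the measured TCP pose, the force, the opening and the grip force at its end. only (a regular expression) keeps the lines of the reply that match it, lines (a string "A,B") keeps lines A to B, and quiet returns only ok. Input that does not fit is refused with a message, and nothing moves.
- get_obs(): the state, without advancing time (a new reading comes with each control period).
- imaging.camera(name): name is "side" or "top" or "wrist"; returns the picture (400x640x3 uint8, red, green, blue); there is no depth.
- imaging.calibration(name): a dict with "mtx" (3x3 intrinsics, pixels), "R" (3x3) and "t" (3): a world point X has camera coordinates R X + t. Camera axes: x right, y down, z forward; pixel columns grow to the right and rows downward; lengths in m; the calibration is good to about 2 mm. A picture is of the moment at which its call begins: read the wrist's pose just before it. calibration takes no time and is no camera call; for the wrist camera it gives the pose at the moment of the call.
- bot.job_done(): hands the job in; it is judged then, once.
The state is a dict: "clock": time; "joint_pos": joint angles; "joint_vel": joint speeds; "tau": joint torques, N m; "eef_pos": TCP position; "tool_rot": TCP orientation; "ft_force": force on the tool from outside, world axes, zero at the start; "ft_torque": the same for the moment, N m; "grip_width": finger opening in m; "grasp_force": force on a finger pad.
Only numpy, scipy, OpenCV 4.12 (cv2) and the standard library are available. Lean on these libraries where they do the work, as an engineer would, in place of code of your own. Each camera call takes 0.05 s, during which the arm holds its last target. There are 200 camera calls.

TASK

We are changing from black to brown edge ink: first take the two tall bottles that stand in front of the brown ink jar out of the plywood tray and stand them on the ribbed rubber mat, then swap the jars, so that the brown one sits in the green weighted holder and the black one stands on the pad in the tray where the brown one stood. With both jars in place, put each bottle back on the very pad it came from. Keep bottles and jars upright, set them down rather than drop them, and do not disturb the shoe, the brush or the polish tin.

Things in the scene. Friction and masses are not known exactly. Their poses are not given: they have to be found in the camera images.
- cleaner: cleaner bottle, loose: white round bottle with blue cap, paper label and blue band; body 48 mm in diameter up to 88 mm, total height 125 mm (cap 28 mm in diameter, from 100 mm up); about 0.2 kg. Origin: centre of its underside, z up. At the start it stands on one of the tray's two front pads; which one varies
- conditioner: conditioner bottle, loose: same shape and size as the cleaner bottle (48 mm in diameter, 125 mm high), amber with orange cap and orange band. Origin: centre of its underside, z up. At the start it stands on the other front pad of the tray
- brown_ink: brown ink jar, loose: squat closed round jar with brown lid, 46 mm in diameter, 48 mm high, about 0.12 kg. Origin: centre of its underside, z up. At the start it stands on the tray's back pad, close behind the two bottles
- black_ink: black ink jar, loose: same shape and size as the brown one (46 mm in diameter, 48 mm high), with black lid. Origin: centre of its underside, z up. At the start it sits in the holder
- tray: plywood tray, fixed, 130 mm (x) by 180 mm (y), floor 6 mm above its underside, lip 6 mm thick and 18 mm high all round. Origin: centre of its underside; its -x side faces the robot. Three flush dark rubber pads, 52 mm in diameter, are inlaid in the floor: two front pads centred at x = -20 mm, y = +38 and -38 mm, and a back pad at x = +20 mm, y = 0 (tray frame)
- mat: dark grey ribbed rubber mat, fixed, 200 mm (x) by 180 mm (y), 4 mm thick, lying on the bench to one side of the tray (left or right varies). Origin: centre of its underside. It is the side area for the two bottles, and has room for a jar as well
- holder: green weighted non-tip jar holder, fixed: round foot 112 mm in diameter and 8 mm high, on it a collar 82 mm in diameter whose rim is 16 mm above the bench, round an open well, 64 mm in diameter, whose light grey floor is 6 mm above the bench. Origin: centre of its underside, on the well's axis. It stands on the other side of the tray from the mat
- shoe: tan leather shoe with a pale new sole, loose bystander, 275 mm long (toe to +x), 90 mm wide, 95 mm high, beyond the tray. Origin: under its middle
- brush: shoe brush with wooden back and dark bristles, loose bystander, 150 mm (x) by 48 mm by 44 mm high. Origin: centre of its underside
- tin: round polish tin with red lid, loose bystander, 76 mm in diameter, 24 mm high. Origin: centre of its underside

How it is judged:
On the way, in this order (a step that is already met when the one before it is completed fails the run):
1. both tall bottles stand upright and released on the rubber mat, the brown jar still in its place (x of cleaner in the frame of mat between -0.1 and 0.1 m and y of cleaner in the frame of mat between -0.09 and 0.09 m and z of cleaner in the frame of mat between 0 and 0.008 m and angle between each of cleaner, conditioner's own z axis and vertical below 0.12 rad and linear speed of each of cleaner, conditioner below 0.03 m/s and contact force between the fingers and cleaner below 0.1 N and x of conditioner in the frame of mat between -0.1 and 0.1 m and y of conditioner in the frame of mat between -0.09 and 0.09 m and z of conditioner in the frame of mat between 0 and 0.008 m and contact force between the fingers and conditioner below 0.1 N and distance of brown_ink from where it was at the start of the episode below 0.02 m), for 0.2 s.
2. brown jar seated and released in the holder, black jar standing and released on the back pad, both bottles still out of the tray (horizontal distance between brown_ink and holder below 0.012 m and z of brown_ink in the frame of holder between 0.002 and 0.01 m and angle between each of brown_ink, black_ink's own z axis and vertical below 0.12 rad and linear speed of each of brown_ink, black_ink below 0.03 m/s and contact force between the fingers and brown_ink below 0.1 N and x of black_ink in the frame of tray between 0.005 and 0.035 m and y of black_ink in the frame of tray between -0.015 and 0.015 m and z of black_ink in the frame of tray between 0.002 and 0.01 m and contact force between the fingers and black_ink below 0.1 N and horizontal distance between each of cleaner, conditioner and tray above 0.09 m), for 0.2 s.
At the end, for the whole second after the job is handed in: The brown jar sits upright in the holder's well (on its floor, within 12 mm of its axis), the black jar stands upright in the tray within 15 mm of the back pad's centre, and each bottle stands upright within 15 mm of where it stood at the start; all four are released and at rest (horizontal distance between brown_ink and holder below 0.012 m and z of brown_ink in the frame of holder between 0.002 and 0.01 m and angle between each of brown_ink, black_ink, cleaner, conditioner's own z axis and vertical below 0.12 rad and linear speed of each of brown_ink, black_ink, cleaner, conditioner below 0.03 m/s and contact force between the fingers and brown_ink below 0.1 N and x of black_ink in the frame of tray between 0.005 and 0.035 m and y of black_ink in the frame of tray between -0.015 and 0.015 m and z of black_ink in the frame of tray between 0.002 and 0.01 m and contact force between the fingers and black_ink below 0.1 N and distance of each of cleaner, conditioner from where it was at the start of the episode below 0.015 m and contact force between the fingers and cleaner below 0.1 N and contact force between the fingers and conditioner below 0.1 N); the robot touches nothing.
It fails at once if a bottle or jar is tipped over (more than about 35 degrees) (angle between any of cleaner, conditioner, brown_ink, black_ink's own z axis and vertical above 0.6 rad).
It fails at once if a bottle or jar is dropped (let go and falling faster than 0.6 m/s) ((linear speed of cleaner above 0.6 m/s and contact force between the fingers and cleaner below 0.1 N) or (linear speed of conditioner above 0.6 m/s and contact force between the fingers and conditioner below 0.1 N) or (linear speed of brown_ink above 0.6 m/s and contact force between the fingers and brown_ink below 0.1 N) or (linear speed of black_ink above 0.6 m/s and contact force between the fingers and black_ink below 0.1 N)).
It fails at once if the shoe, brush or polish tin is disturbed (moved more than 20 mm) (distance of any of shoe, brush, tin from where it was at the start of the episode above 0.02 m).
It also fails if it takes over 144 s, if anything falls off the work surface, if the arm or the gripper's body presses on something with over 40 N, if the wrist force passes 120 N, or if a joint passes its speed limit or range.

## Working session

There is one attempt and no reset: what is moved stays moved. The work goes in short steps, Python scripts to look and compute and a tool call to move; the robot and the scene stay as the last step left them, time stands still between calls to the robot, and variables do not carry over. Pictures are saved under pics/ and viewed, at most 14 in all, crops included, and the job is handed in when it is done.

```bash
ls; mkdir -p pics; python3 - <<'E'
from workcell import bot, imaging, get_obs
import cv2
for n in("top","side"):
    im=imaging.camera(n); cv2.imwrite(f"pics/{n}0.png",im[:,:,::-1]); c=imaging.calibration(n); print(n,c)
o=get_obs();print(o,bot.pinch_z)
E
```

```text
pics
workcell.py
top {'mtx': array([[383.19872881,   0.        , 314.36913609],
       [  0.        , 383.19872881, 204.37354821],
       [  0.        ,   0.        ,   1.        ]]), 'R': array([[-0.02586709, -0.99962296,  0.00921048],
       [-0.98174692,  0.02366571, -0.18871384],
       [ 0.18842471, -0.01392384, -0.98198893]]), 't': array([-0.007169  ,  0.58906462,  0.72850406])}
side {'mtx': array([[406.73748298,   0.        , 317.51578964],
       [  0.        , 406.73748298, 200.04305558],
       [  0.        ,   0.        ,   1.        ]]), 'R': array([[-0.98806483, -0.1540263 ,  0.0019481 ],
       [-0.11020369,  0.69799756, -0.70756947],
       [ 0.10762454, -0.6993392 , -0.7066411 ]]), 't': array([0.57032416, 0.08538611, 0.97743881])}
{'clock': 0.1, 'joint_pos': array([1.31899948e+00, 2.41347753e-01, 3.86474928e-03, 1.33523497e+00,
       2.53601819e-06, 1.57079156e+00]), 'joint_vel': array([ 0.00039826, -0.00164434,  0.0028323 , -0.00046239, -0.00055371,
        0.00027084]), 'tau': array([-3.34653862e-05, -3.73138475e+01,  2.53010434e+01,  1.08516309e-02,
       -3.62546234e-05, -2.25681170e-06]), 'eef_pos': array([0.12442773, 0.48367438, 0.23049917]), 'tool_rot': array([ 1.25563676e-01,  9.92085097e-01, -9.53061674e-04, -1.21907398e-04]), 'ft_force': array([-0.26500365, -0.67418952, -0.31007825]), 'ft_torque': array([0.0119437 , 0.01091016, 0.00874393]), 'grasp_force': 0.0, 'grip_width': 0.08537904961131815} 0.0187
```

View pics/top0.png

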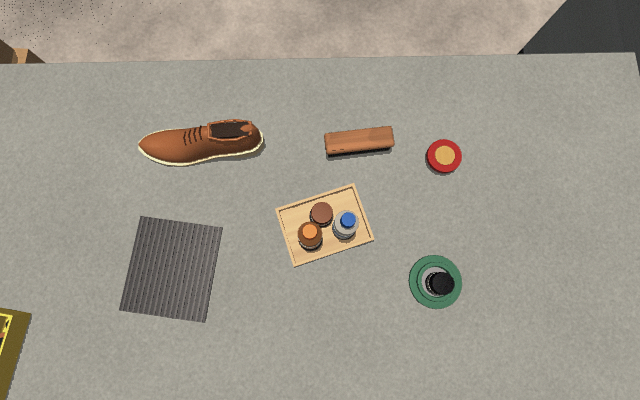

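View pics/side0.png

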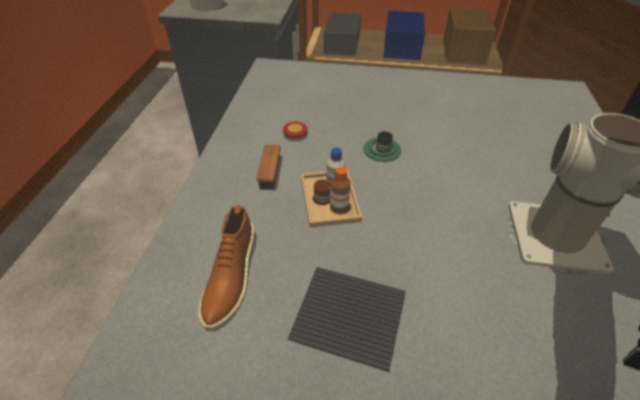

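Top view: the mat is on the left, with corners (141,216), (222,227), (205,322), (120,309). The tilted tray has corners (276,208), (354,184), (374,240), (295,266). The conditioner cap is at (310,232), the cleaner cap at (348,219), the brown lid at (322,211). The holder is at (436,281), with the black lid at (441,283). Side view: cleaner cap (336,153), conditioner cap (341,173), brown lid (322,186), black lid (384,136).

```bash
cat > h.py <<'E'
import numpy as np, cv2
from scipy.spatial.transform import Rotation as Ro
from workcell import bot, imaging, get_obs
def P(c): return c["mtx"]@np.c_[c["R"],c["t"]]
def ray(c,uv,z):
    d=c["R"].T@np.linalg.solve(c["mtx"],[*uv,1]); o=-c["R"].T@c["t"]; return o+d*(z-o[2])/d[2]
def tri(c1,a,c2,b):
    X=cv2.triangulatePoints(P(c1),P(c2),np.float64(a).reshape(2,1),np.float64(b).reshape(2,1)); return (X[:3]/X[3]).ravel()
def proj(c,X):
    p=P(c)@np.r_[X,1]; return p[:2]/p[2]
def go(x,y,z,close_deg=None):
    """shift in tool axes to TCP x,y,z and turn rz so that the closing line lies at close_deg (mod 180) in world"""
    o=get_obs(); R=Ro.from_quat(o["tool_rot"]).as_matrix(); d=R.T@(np.array([x,y,z])-o["eef_pos"])
    print("shift",d.round(4),"dist",np.linalg.norm(d).round(3))
    if close_deg is not None:
        a=np.arctan2(R[1,1],R[0,1]); t=np.radians(close_deg)-a; t=(t+np.pi/2)%np.pi-np.pi/2
        print("rz",round(-t,4),"j6",o["joint_pos"][5].round(2))
E
python3 - <<'E'
from h import *
np.set_printoptions(precision=4,suppress=True)
T,S,W=[imaging.calibration(n) for n in("top","side","wrist")]
for n,a,b in [("cleaner cap",(348,219),(336,152)),("cond cap",(310,231.5),(341,172)),("brown",(322,211),(322,185)),("black",(441,283),(384,135))]: print(n,tri(T,a,S,b))
print("mat",[ray(T,p,.004)[:2] for p in[(141,216),(222,227),(205,322),(120,309)]])
print("tray",[ray(T,p,.018)[:2] for p in[(276,208),(354,184),(374,240),(295,266)]])
print("holder",ray(T,(436,281.5),.01))
o=get_obs();R=Ro.from_quat(o["tool_rot"]).as_matrix()
print("wristcam centre in tool",R.T@(-W["R"].T@W["t"]-o["eef_pos"]),"axis",R.T@W["R"].T); print(W["mtx"])
E
```

```text
cleaner cap [ 0.5453 -0.0826  0.1228]
cond cap [ 0.5243 -0.0115  0.1211]
brown [ 0.5735 -0.0373  0.0491]
black [ 0.4249 -0.2685  0.0545]
mat [array([0.5821, 0.3532]), array([0.5538, 0.1778]), array([0.3576, 0.2089]), array([0.3882, 0.3849])]
tray [array([0.5901, 0.06  ]), array([ 0.639 , -0.1097]), array([ 0.5163, -0.1465]), array([0.4663, 0.0213])]
holder [ 0.4269 -0.2731  0.01  ]
wristcam centre in tool [ 0.0685  0.001  -0.1429] axis [[-0.0007 -0.964  -0.2658]
 [ 1.     -0.0004 -0.001 ]
 [ 0.0008 -0.2658  0.964 ]]
[[307.1108   0.     324.5732]
 [  0.     307.1108 201.8594]
 [  0.       0.       1.    ]]
```

```bash
python3 -c "
from h import *
go(.54,-.04,.26,16.8)"
```

```text
shift [-0.5329 -0.4037 -0.0287] dist 0.669
rz 1.0258 j6 1.57
```

Careful with the scale: turns go in shares of 2 rad. That gives: 1.026 rad is 0.513.

>>> jog_arm(increments=[[[0, 0, 0.513, -0.533, -0.404, -0.029, 0.085], [0, 0, 0.513, -0.533, -0.404, -0.029, 0.085], [0, 0, 0.513, -0.533, -0.404, -0.029, 0.085], [0, 0, 0.513, -0.533, -0.404, -0.029, 0.085], [0, 0, 0.513, -0.533, -0.404, -0.029, 0.085], [0, 0, 0.513, -0.533, -0.404, -0.029, 0.085], [0, 0, 0.513, -0.533, -0.404, -0.029, 0.085], [0, 0, 0.513, -0.533, -0.404, -0.029, 0.085], [0, 0, 0.513, -0.533, -0.404, -0.029, 0.085], [0, 0, 0.513, -0.533, -0.404, -0.029, 0.085]]])

```text
clock: 1.35
eef_pos: [0.5133, -0.0069, 0.2581]
tool_rot: [0.596, 0.803, 0.0, -0.0]
ft_force: [0.3, 0.3, -0.7]
grip_width: 0.0849
grasp_force: 0.0
```

```bash
python3 -c "
from h import *
go(.54,-.04,.26,16.8)"
```

```text
shift [-0.0394  0.016  -0.0019] dist 0.043
rz -0.0006 j6 1.26
```

>>> jog_arm(increments=[[[0, 0, 0, 0, 0, 0, 0.085], [0, 0, 0, 0, 0, 0, 0.085], [0, 0, 0, 0, 0, 0, 0.085]]])

```text
clock: 1.72
eef_pos: [0.5117, -0.004, 0.2583]
tool_rot: [0.596, 0.803, -0.0, -0.0]
ft_force: [0.1, 0.3, 0.4]
grip_width: 0.085
grasp_force: 0.0
```

```bash
python3 - <<'E'
from h import *
import pickle
c=imaging.calibration("wrist"); im=imaging.camera("wrist"); cv2.imwrite("pics/w1.png",im[:,:,::-1]); pickle.dump(c,open("w1.pkl","wb"))
E
```

>>> jog_arm(increments=[[[0, 0, 0, -0.05, 0.04, 0, 0.085], [0, 0, 0, -0.1, 0.04, 0, 0.085], [0, 0, 0, -0.1, 0.04, 0, 0.085], [0, 0, 0, -0.1, 0.04, 0, 0.085], [0, 0, 0, -0.1, 0.04, 0, 0.085]]])

```text
clock: 2.4
eef_pos: [0.5793, -0.0877, 0.2589]
tool_rot: [0.595, 0.803, 0.0, 0.0]
ft_force: [0.5, 0.4, 0.3]
grip_width: 0.0848
grasp_force: 0.0
```

```bash
python3 - <<'E'
from h import *
import pickle
c=imaging.calibration("wrist"); im=imaging.camera("wrist"); cv2.imwrite("pics/w2.png",im[:,:,::-1]); pickle.dump(c,open("w2.pkl","wb"))
E
```

```text
(no output)
```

View pics/w1.png

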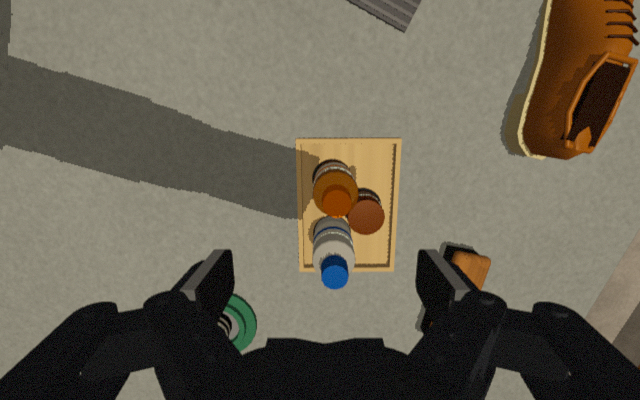

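View pics/w2.png

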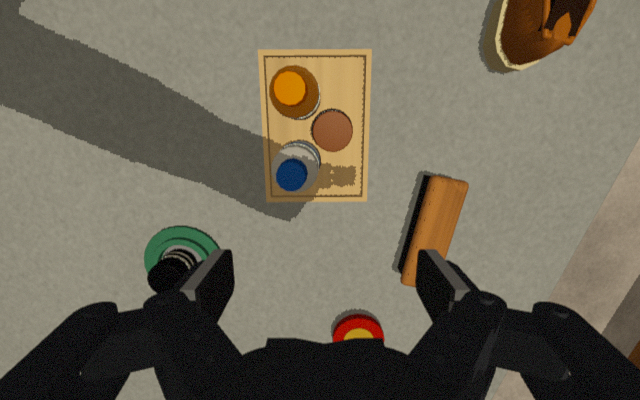

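w1: orange cap (336,201), blue cap (334,272), brown lid (366,214), tray top corners (296,139) and (402,139). w2: orange cap (290,88), blue cap (292,174), brown lid (332,130), tray corners (259,50), (371,50), (366,202), (266,202); holder centred near (182,258).

```bash
python3 - <<'E'
from h import *
import pickle
np.set_printoptions(precision=4,suppress=True)
A,B=[pickle.load(open(f"w{i}.pkl","rb")) for i in(1,2)]; T=imaging.calibration("top");S=imaging.calibration("side")
def multi(obs):
    M=[]
    for c,p in obs:
        Q=P(c);M+=[p[0]*Q[2]-Q[0],p[1]*Q[2]-Q[1]]
    M=np.array(M);M/=np.linalg.norm(M[:,:3],axis=1)[:,None]
    return np.linalg.lstsq(M[:,:3],-M[:,3],rcond=None)[0]
for n,a,b,t,s in [("clean",(334,272),(292,174),(348,219),(336,152)),("cond",(336,201),(290,88),(310,231.5),(341,172)),("brown",(366,214),(332,130),(322,211),(322,185))]:
    print(n,"w1w2",tri(A,a,B,b),"all",multi([(A,a),(B,b),(T,t),(S,s)]))
q=np.array([ray(B,p,.018)[:2] for p in[(259,50),(371,50),(366.5,202),(266,202)]]);print("tray",q,q.mean(0),[np.linalg.norm(q[i]-q[i-1]) for i in range(4)])
R=Ro.from_euler("z",16.8,degrees=True).as_matrix()
for p in[(-.02,.038,0),(-.02,-.038,0),(.02,0,0)]: print(p,R@p+[*q.mean(0),0])
go(.524,-.013,.16,16.8)
E
```

```text
clean w1w2 [ 0.5442 -0.0798  0.1208] all [ 0.5447 -0.0805  0.1232]
cond w1w2 [ 0.5234 -0.0079  0.1231] all [ 0.5238 -0.0092  0.1229]
brown w1w2 [ 0.5714 -0.0328  0.046 ] all [ 0.572 -0.034  0.051]
tray [[ 0.4658  0.0267]
 [ 0.588   0.0638]
 [ 0.6416 -0.108 ]
 [ 0.5169 -0.1457]] [ 0.5531 -0.0408] [np.float64(0.17986593376417898), np.float64(0.12774242787451826), np.float64(0.17989437913323802), np.float64(0.13029106082374117)]
(-0.02, 0.038, 0) [ 0.5229 -0.0102  0.    ]
(-0.02, -0.038, 0) [ 0.5449 -0.083   0.    ]
(0.02, 0, 0) [ 0.5722 -0.035   0.    ]
shift [ 0.0876 -0.0313  0.0989] dist 0.136
rz 0.0019 j6 1.13
```

```bash
python3 -c "
from h import *
go(.5235,-.0095,.062,16.8)"
```

```text
shift [ 0.0911 -0.0308  0.1969] dist 0.219
rz 0.0019 j6 1.13
```

>>> jog_arm(increments=[[[0, 0, 0, 0.046, -0.016, 0.03, 0.085], [0, 0, 0, 0.091, -0.031, 0.06, 0.085], [0, 0, 0, 0.091, -0.031, 0.06, 0.085], [0, 0, 0, 0.091, -0.031, 0.1, 0.085], [0, 0, 0, 0.091, -0.031, 0.13, 0.085], [0, 0, 0, 0.091, -0.031, 0.16, 0.085], [0, 0, 0, 0.091, -0.031, 0.18, 0.085], [0, 0, 0, 0.091, -0.031, 0.197, 0.085], [0, 0, 0, 0.091, -0.031, 0.197, 0.085], [0, 0, 0, 0.091, -0.031, 0.197, 0.085]]])

```text
clock: 3.7
eef_pos: [0.525, -0.011, 0.0626]
tool_rot: [0.596, 0.803, 0.001, 0.001]
ft_force: [-0.0, 0.5, -0.2]
grip_width: 0.0852
grasp_force: 0.0
```

>>> jog_arm(increments=[[[0, 0, 0, 0, 0, 0, 0.07], [0, 0, 0, 0, 0, 0, 0.055], [0, 0, 0, 0, 0, 0, 0.04], [0, 0, 0, 0, 0, 0, 0.03], [0, 0, 0, 0, 0, 0, 0.03], [0, 0, 0, 0, 0, 0, 0.03]]])

```text
clock: 4.45
eef_pos: [0.5245, -0.011, 0.0623]
tool_rot: [0.596, 0.803, 0.001, 0.001]
ft_force: [0.3, 0.3, 6.6]
grip_width: 0.0466
grasp_force: 61.0
```

>>> jog_arm(increments=[[[0, 0, 0, 0, 0, -0.02, 0.03], [0, 0, 0, 0, 0, -0.05, 0.03], [0, 0, 0, 0, 0, -0.09, 0.03], [0, 0, 0, 0, 0, -0.09, 0.03]]])

```text
clock: 4.95
eef_pos: [0.5258, -0.0111, 0.154]
tool_rot: [0.596, 0.803, 0.002, 0.002]
ft_force: [0.7, -0.8, -2.7]
grip_width: 0.0471
grasp_force: 62.2
```

```bash
python3 -c "
from h import *
go(.53,.32,.0615)"
```

```text
shift [0.316  0.0992 0.0925] dist 0.344
```

>>> jog_arm(increments=[[[0, 0, 0, 0.05, 0.016, 0, 0.03], [0, 0, 0, 0.105, 0.033, 0, 0.03], [0, 0, 0, 0.16, 0.05, 0, 0.03], [0, 0, 0, 0.215, 0.067, 0, 0.03], [0, 0, 0, 0.27, 0.085, 0, 0.03], [0, 0, 0, 0.316, 0.099, 0.02, 0.03], [0, 0, 0, 0.316, 0.099, 0.05, 0.03], [0, 0, 0, 0.316, 0.099, 0.07, 0.03], [0, 0, 0, 0.316, 0.099, 0.08, 0.03], [0, 0, 0, 0.316, 0.099, 0.08, 0.03]]])

```text
clock: 6.2
eef_pos: [0.5262, 0.3192, 0.0696]
tool_rot: [0.596, 0.803, -0.002, -0.001]
ft_force: [-0.0, 0.4, -2.1]
grip_width: 0.0465
grasp_force: 62.3
```

```bash
python3 -c "
from h import *
go(.53,.32,.0615)"
```

```text
shift [-0.0003  0.0039  0.0081] dist 0.009
```

>>> jog_arm(increments=[[[0, 0, 0, 0, 0, 0.003, 0.03], [0, 0, 0, 0, 0, 0.006, 0.03], [0, 0, 0, 0, 0, 0.008, 0.03], [0, 0, 0, 0, 0, 0.008, 0.03]]])

```text
clock: 6.7
eef_pos: [0.5272, 0.32, 0.0635]
tool_rot: [0.596, 0.803, 0.0, -0.0]
ft_force: [0.4, -0.0, -1.8]
grip_width: 0.0466
grasp_force: 62.3
```

>>> jog_arm(increments=[[[0, 0, 0, 0, 0, 0.001, 0.03], [0, 0, 0, 0, 0, 0.002, 0.03], [0, 0, 0, 0, 0, 0.002, 0.03]]])

```text
clock: 7.08
eef_pos: [0.5272, 0.3201, 0.0613]
tool_rot: [0.596, 0.803, -0.0, -0.0]
ft_force: [0.2, 1.1, -2.0]
grip_width: 0.047
grasp_force: 62.3
```

>>> jog_arm(increments=[[[0, 0, 0, 0, 0, 0.001, 0.03], [0, 0, 0, 0, 0, 0.001, 0.03]]])

```text
clock: 7.32
eef_pos: [0.5273, 0.3201, 0.0604]
tool_rot: [0.596, 0.803, 0.0, 0.0]
ft_force: [0.2, 0.0, -1.4]
grip_width: 0.0467
grasp_force: 62.4
```

>>> jog_arm(increments=[[[0, 0, 0, 0, 0, 0.001, 0.03], [0, 0, 0, 0, 0, 0.001, 0.03]]])

```text
clock: 7.58
eef_pos: [0.5273, 0.3202, 0.0603]
tool_rot: [0.596, 0.803, 0.0, 0.0]
ft_force: [-2.0, -1.3, 4.4]
grip_width: 0.0465
grasp_force: 63.2
```

>>> jog_arm(increments=[[[0, 0, 0, 0, 0, 0.001, 0.03], [0, 0, 0, 0, 0, 0.001, 0.03]]])

```text
clock: 7.82
eef_pos: [0.5274, 0.3202, 0.0602]
tool_rot: [0.596, 0.803, 0.001, 0.0]
ft_force: [-2.8, -2.2, 8.9]
grip_width: 0.047
grasp_force: 63.7
```

>>> jog_arm(increments=[[[0, 0, 0, 0, 0, 0, 0.05], [0, 0, 0, 0, 0, 0, 0.07], [0, 0, 0, 0, 0, 0, 0.085], [0, 0, 0, 0, 0, 0, 0.085], [0, 0, 0, 0, 0, -0.03, 0.085], [0, 0, 0, 0, 0, -0.08, 0.085], [0, 0, 0, 0, 0, -0.12, 0.085], [0, 0, 0, 0, 0, -0.12, 0.085]]])

```text
clock: 8.82
eef_pos: [0.5296, 0.3215, 0.1829]
tool_rot: [0.596, 0.803, 0.004, 0.002]
ft_force: [-0.1, -0.9, 0.4]
grip_width: 0.0849
grasp_force: 0.0
```

```bash
python3 -c "
from h import *
go(.5445,-.081,.062,16.8)"
```

```text
shift [-0.3899 -0.103   0.1192] dist 0.421
rz -0.0003 j6 1.82
```

>>> jog_arm(increments=[[[0, 0, 0, -0.06, -0.016, 0, 0.085], [0, 0, 0, -0.12, -0.032, 0, 0.085], [0, 0, 0, -0.18, -0.048, 0, 0.085], [0, 0, 0, -0.24, -0.063, 0, 0.085], [0, 0, 0, -0.3, -0.079, 0, 0.085], [0, 0, 0, -0.36, -0.095, 0, 0.085], [0, 0, 0, -0.39, -0.103, 0, 0.085], [0, 0, 0, -0.39, -0.103, 0.01, 0.085], [0, 0, 0, -0.39, -0.103, 0.02, 0.085], [0, 0, 0, -0.39, -0.103, 0.02, 0.085]]])

```text
clock: 10.07
eef_pos: [0.5401, -0.0816, 0.1565]
tool_rot: [0.596, 0.803, -0.001, -0.002]
ft_force: [0.8, 0.2, -0.9]
grip_width: 0.0851
grasp_force: 0.0
```

```bash
python3 -c "
from h import *
go(.5445,-.081,.062,16.8)"
```

```text
shift [-0.0009  0.0047  0.0945] dist 0.095
rz 0.0017 j6 1.13
```

>>> jog_arm(increments=[[[0, 0, 0, 0, 0.003, 0.03, 0.085], [0, 0, 0, 0, 0.003, 0.06, 0.085], [0, 0, 0, 0, 0.003, 0.085, 0.085], [0, 0, 0, 0, 0.003, 0.0945, 0.085], [0, 0, 0, 0, 0.003, 0.0945, 0.085], [0, 0, 0, 0, 0.003, 0.0945, 0.085]]])

```text
clock: 10.82
eef_pos: [0.5452, -0.082, 0.0651]
tool_rot: [0.596, 0.803, 0.001, 0.001]
ft_force: [0.0, -1.2, -0.1]
grip_width: 0.0851
grasp_force: 0.0
```

>>> jog_arm(increments=[[[0, 0, 0, 0, 0, 0, 0.07], [0, 0, 0, 0, 0, 0, 0.055], [0, 0, 0, 0, 0, 0, 0.04], [0, 0, 0, 0, 0, 0, 0.03], [0, 0, 0, 0, 0, 0, 0.03], [0, 0, 0, 0, 0, 0, 0.03]]])

```text
clock: 11.58
eef_pos: [0.5448, -0.0823, 0.0648]
tool_rot: [0.596, 0.803, 0.0, 0.001]
ft_force: [-0.1, 0.2, 5.2]
grip_width: 0.0464
grasp_force: 61.4
```

>>> jog_arm(increments=[[[0, 0, 0, 0, 0, -0.02, 0.03], [0, 0, 0, 0, 0, -0.05, 0.03], [0, 0, 0, 0, 0, -0.09, 0.03], [0, 0, 0, 0, 0, -0.09, 0.03]]])

```text
clock: 12.08
eef_pos: [0.5461, -0.0826, 0.1564]
tool_rot: [0.596, 0.803, 0.001, 0.003]
ft_force: [1.3, -0.1, -3.7]
grip_width: 0.0464
grasp_force: 62.4
```

```bash
python3 -c "
from h import *
go(.43,.335,.0628)"
```

```text
shift [0.4335 0.0089 0.0926] dist 0.443
```

>>> jog_arm(increments=[[[0, 0, 0, 0.055, 0.001, 0, 0.03], [0, 0, 0, 0.115, 0.002, 0, 0.03], [0, 0, 0, 0.175, 0.004, 0, 0.03], [0, 0, 0, 0.235, 0.005, 0, 0.03], [0, 0, 0, 0.295, 0.006, 0, 0.03], [0, 0, 0, 0.355, 0.007, 0, 0.03], [0, 0, 0, 0.4, 0.008, 0, 0.03], [0, 0, 0, 0.433, 0.009, 0, 0.03], [0, 0, 0, 0.433, 0.009, 0.04, 0.03], [0, 0, 0, 0.433, 0.009, 0.07, 0.03]]])

```text
clock: 13.32
eef_pos: [0.4256, 0.3343, 0.0804]
tool_rot: [0.596, 0.803, -0.002, -0.001]
ft_force: [-0.9, 0.1, -2.4]
grip_width: 0.0471
grasp_force: 62.4
```

>>> jog_arm(increments=[[[0, 0, 0, 0, 0, 0.005, 0.03], [0, 0, 0, 0, 0, 0.01, 0.03], [0, 0, 0, 0, 0, 0.01, 0.03]]])

```text
clock: 13.7
eef_pos: [0.4282, 0.3351, 0.0744]
tool_rot: [0.596, 0.803, 0.001, 0.0]
ft_force: [0.2, 0.2, -3.2]
grip_width: 0.0466
grasp_force: 62.4
```

```bash
python3 -c "
from h import *
go(.43,.335,.0628)"
```

```text
shift [-0.0006  0.0017  0.0116] dist 0.012
```

>>> jog_arm(increments=[[[0, 0, 0, 0, 0, 0.004, 0.03], [0, 0, 0, 0, 0, 0.008, 0.03], [0, 0, 0, 0, 0, 0.01, 0.03], [0, 0, 0, 0, 0, 0.01, 0.03]]])

```text
clock: 14.2
eef_pos: [0.4276, 0.3349, 0.0637]
tool_rot: [0.596, 0.803, -0.0, -0.0]
ft_force: [-0.1, 0.4, -3.4]
grip_width: 0.0471
grasp_force: 62.4
```

>>> jog_arm(increments=[[[0, 0, 0, 0, 0, 0.001, 0.03], [0, 0, 0, 0, 0, 0.001, 0.03]]])

```text
clock: 14.45
eef_pos: [0.4277, 0.335, 0.0629]
tool_rot: [0.596, 0.803, 0.0, 0.0]
ft_force: [-0.7, -0.6, -2.8]
grip_width: 0.0466
grasp_force: 62.4
```

>>> jog_arm(increments=[[[0, 0, 0, 0, 0, 0.001, 0.03], [0, 0, 0, 0, 0, 0.001, 0.03]]])

```text
clock: 14.7
eef_pos: [0.4278, 0.3351, 0.0627]
tool_rot: [0.596, 0.803, 0.0, 0.0]
ft_force: [-1.3, -0.9, 4.8]
grip_width: 0.0468
grasp_force: 63.4
```

Contact. Release, rise and look with the wrist camera at the mat from higher up.

>>> jog_arm(increments=[[[0, 0, 0, 0, 0, 0, 0.05], [0, 0, 0, 0, 0, 0, 0.07], [0, 0, 0, 0, 0, 0, 0.085], [0, 0, 0, 0, 0, 0, 0.085], [0, 0, 0, 0, 0, -0.03, 0.085], [0, 0, 0, 0, 0, -0.08, 0.085], [0, 0, 0, 0, 0, -0.13, 0.085], [0, 0, 0, 0, 0, -0.16, 0.085], [0, 0, 0, 0, 0, -0.16, 0.085]]])

```text
clock: 15.82
eef_pos: [0.4292, 0.3361, 0.2249]
tool_rot: [0.596, 0.803, 0.003, 0.001]
ft_force: [-0.2, -0.1, 0.1]
grip_width: 0.0852
grasp_force: 0.0
```

```bash
python3 - <<'E'
from h import *
im=imaging.camera("top"); cv2.imwrite("pics/top1.png",cv2.resize(im[170:360,100:500,::-1],None,fx=2,fy=2,interpolation=cv2.INTER_CUBIC))
go(.40,-.27,.25,16.8)
E
```

```text
shift [-0.5714 -0.2018 -0.0283] dist 0.607
rz -0.0002 j6 1.94
```

View pics/top1.png

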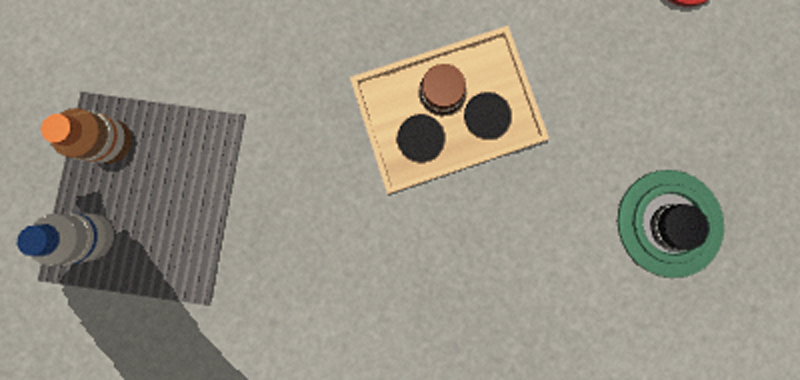

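Both bottles stand on the mat, and the brown jar is unmoved. The bare pads are at crop (421,138) and (488,115), and the holder foot is at crop (671,223). Next, look at the holder from two places.

```bash
python3 - <<'E'
from h import *
T=imaging.calibration("top")
for p in[(310.5,239),(344,227.75)]: print(ray(T,p,.006))
go(.44,-.35,.25)
E
```

```text
[ 0.52296959 -0.01235323  0.006     ]
[ 0.54544896 -0.08516992  0.006     ]
shift [-0.6595 -0.1866 -0.0284] dist 0.686
```

>>> jog_arm(increments=[[[0, 0, 0, -0.06, -0.017, -0.003, 0.085], [0, 0, 0, -0.12, -0.034, -0.006, 0.085], [0, 0, 0, -0.18, -0.051, -0.009, 0.085], [0, 0, 0, -0.24, -0.068, -0.012, 0.085], [0, 0, 0, -0.3, -0.085, -0.015, 0.085], [0, 0, 0, -0.36, -0.102, -0.018, 0.085], [0, 0, 0, -0.42, -0.119, -0.021, 0.085], [0, 0, 0, -0.48, -0.136, -0.024, 0.085], [0, 0, 0, -0.54, -0.153, -0.028, 0.085], [0, 0, 0, -0.58, -0.165, -0.028, 0.085]]])

```text
clock: 17.12
eef_pos: [0.4362, -0.2703, 0.2478]
tool_rot: [0.597, 0.802, -0.0, -0.001]
ft_force: [0.5, 0.3, 0.4]
grip_width: 0.0851
grasp_force: 0.0
```

>>> jog_arm(increments=[[[0, 0, 0, -0.05, -0.014, 0, 0.085], [0, 0, 0, -0.07, -0.018, 0, 0.085], [0, 0, 0, -0.07, -0.018, 0, 0.085], [0, 0, 0, -0.07, -0.018, 0, 0.085]]])

```text
clock: 17.62
eef_pos: [0.4397, -0.3392, 0.2484]
tool_rot: [0.596, 0.803, 0.0, -0.002]
ft_force: [0.3, 0.2, -0.6]
grip_width: 0.085
grasp_force: 0.0
```

```bash
python3 - <<'E'
from h import *
import pickle
c=imaging.calibration("wrist"); im=imaging.camera("wrist"); cv2.imwrite("pics/w3.png",im[:,:,::-1]); pickle.dump(c,open("w3.pkl","wb"))
E
```

>>> jog_arm(increments=[[[0, 0, 0, 0, 0.06, 0, 0.085], [0, 0, 0, 0.03, 0.08, 0, 0.085], [0, 0, 0, 0.03, 0.08, 0, 0.085], [0, 0, 0, 0.03, 0.08, 0, 0.085]]])

```text
clock: 18.18
eef_pos: [0.5081, -0.2877, 0.2501]
tool_rot: [0.596, 0.803, -0.0, 0.0]
ft_force: [0.1, -0.4, 0.1]
grip_width: 0.085
grasp_force: 0.0
```

```bash
python3 - <<'E'
from h import *
import pickle
c=imaging.calibration("wrist"); im=imaging.camera("wrist"); cv2.imwrite("pics/w4.png",im[:,:,::-1]); pickle.dump(c,open("w4.pkl","wb"))
a=cv2.imread("pics/w3.png");b=cv2.imread("pics/w4.png")
cv2.imwrite("pics/w34.png",np.vstack([a[:300],b[:300]]))
E
```

```text
(no output)
```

View pics/w34.png

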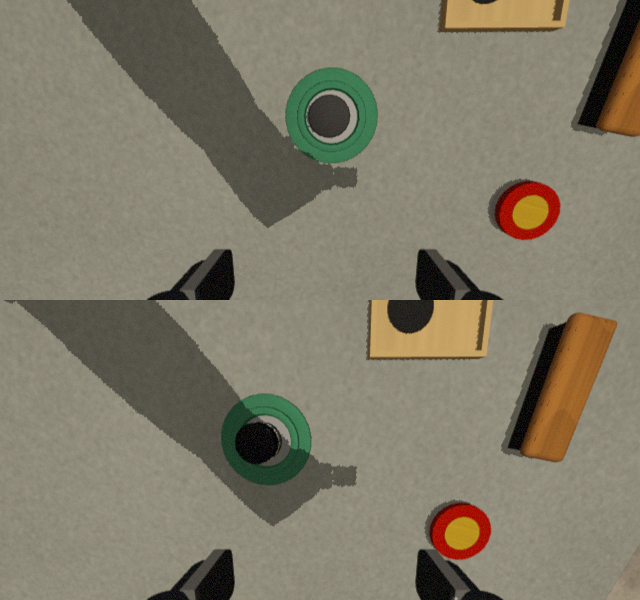

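w3: holder foot centre (331.5,115), black lid (328.5,116.5). w4: foot centre (266,139), lid (257,143). The tin and brush are well clear.

```bash
python3 - <<'E'
from h import *
import pickle
np.set_printoptions(precision=4,suppress=True)
A,B=[pickle.load(open(f"w{i}.pkl","rb")) for i in(3,4)]; T=imaging.calibration("top")
print("lid",tri(A,(328.5,116.5),B,(257,143)),tri(A,(328.5,116.5),T,(441.5,283)))
print("foot",tri(A,(331.5,115),B,(266,139)),tri(A,(331.5,115),T,(435.5,281.5)))
print([ray(c,p,.008) for c,p in((A,(331.5,115)),(B,(266,139)),(T,(435.5,281.5)))],[ray(c,p,.052) for c,p in((A,(328.5,116.5)),(B,(257,143)),(T,(441.5,283)))])
go(.4255,-.27,.12,16.8)
E
```

```text
lid [ 0.4227 -0.2714  0.0411] [ 0.4237 -0.2715  0.0481]
foot [ 0.4259 -0.2683  0.0065] [ 0.4266 -0.2687  0.0202]
[array([ 0.4259, -0.2684,  0.008 ]), array([ 0.4261, -0.2681,  0.008 ]), array([ 0.4269, -0.2727,  0.008 ])] [array([ 0.4226, -0.2715,  0.052 ]), array([ 0.4247, -0.2699,  0.052 ]), array([ 0.4244, -0.2703,  0.052 ])]
shift [ 0.0414 -0.0736  0.1302] dist 0.155
rz 0.0001 j6 0.76
```

>>> jog_arm(increments=[[[0, 0, 0, 0.02, -0.037, 0, 0.085], [0, 0, 0, 0.041, -0.074, 0.02, 0.085], [0, 0, 0, 0.041, -0.074, 0.07, 0.085], [0, 0, 0, 0.041, -0.074, 0.12, 0.085], [0, 0, 0, 0.041, -0.074, 0.16, 0.085], [0, 0, 0, 0.041, -0.074, 0.19, 0.085], [0, 0, 0, 0.041, -0.074, 0.19, 0.085], [0, 0, 0, 0.041, -0.074, 0.19, 0.085]]])

```text
clock: 19.23
eef_pos: [0.426, -0.2715, 0.0613]
tool_rot: [0.597, 0.802, 0.0, 0.001]
ft_force: [-0.6, -0.6, -0.1]
grip_width: 0.0852
grasp_force: 0.0
```

```bash
python3 -c "
from h import *
go(.4245,-.2705,.018,16.8)"
```

```text
shift [ 0.0015 -0.0012  0.0432] dist 0.043
rz -0.0012 j6 0.71
```

>>> jog_arm(increments=[[[0, 0, 0, 0.001, -0.001, 0.015, 0.085], [0, 0, 0, 0.001, -0.001, 0.03, 0.085], [0, 0, 0, 0.001, -0.001, 0.04, 0.085], [0, 0, 0, 0.001, -0.001, 0.043, 0.085], [0, 0, 0, 0.001, -0.001, 0.043, 0.085]]])

```text
clock: 19.85
eef_pos: [0.4243, -0.2698, 0.0168]
tool_rot: [0.596, 0.803, -0.0, -0.0]
ft_force: [-0.2, -0.6, -0.5]
grip_width: 0.0851
grasp_force: 0.0
```

>>> jog_arm(increments=[[[0, 0, 0, 0, 0, 0, 0.07], [0, 0, 0, 0, 0, 0, 0.055], [0, 0, 0, 0, 0, 0, 0.04], [0, 0, 0, 0, 0, 0, 0.03], [0, 0, 0, 0, 0, 0, 0.03], [0, 0, 0, 0, 0, 0, 0.03]]])

```text
clock: 20.6
eef_pos: [0.4246, -0.2701, 0.0175]
tool_rot: [0.596, 0.803, -0.0, 0.001]
ft_force: [-0.6, 0.6, 6.0]
grip_width: 0.0449
grasp_force: 61.2
```

>>> jog_arm(increments=[[[0, 0, 0, 0, 0, -0.02, 0.03], [0, 0, 0, 0, 0, -0.05, 0.03], [0, 0, 0, 0, 0, -0.09, 0.03], [0, 0, 0, 0, 0, -0.1, 0.03]]])

```text
clock: 21.1
eef_pos: [0.4256, -0.2706, 0.1188]
tool_rot: [0.596, 0.803, 0.0, 0.002]
ft_force: [0.7, 0.2, -0.9]
grip_width: 0.045
grasp_force: 61.4
```

```bash
python3 -c "
from h import *
go(.44,.225,.0155)"
```

```text
shift [0.4706 0.1567 0.1024] dist 0.506
```

>>> jog_arm(increments=[[[0, 0, 0, 0.055, 0.018, 0, 0.03], [0, 0, 0, 0.11, 0.037, 0, 0.03], [0, 0, 0, 0.165, 0.055, 0, 0.03], [0, 0, 0, 0.22, 0.073, 0, 0.03], [0, 0, 0, 0.275, 0.092, 0, 0.03], [0, 0, 0, 0.33, 0.11, 0, 0.03], [0, 0, 0, 0.385, 0.128, 0, 0.03], [0, 0, 0, 0.44, 0.147, 0, 0.03], [0, 0, 0, 0.47, 0.157, 0.01, 0.03], [0, 0, 0, 0.47, 0.157, 0.03, 0.03]]])

```text
clock: 22.35
eef_pos: [0.4388, 0.2283, 0.0857]
tool_rot: [0.595, 0.804, 0.001, -0.0]
ft_force: [-0.2, -0.1, -2.1]
grip_width: 0.0449
grasp_force: 61.5
```

>>> jog_arm(increments=[[[0, 0, 0, 0, 0, 0.03, 0.03], [0, 0, 0, 0, 0, 0.05, 0.03], [0, 0, 0, 0, 0, 0.06, 0.03], [0, 0, 0, 0, 0, 0.064, 0.03], [0, 0, 0, 0, 0, 0.064, 0.03], [0, 0, 0, 0, 0, 0.064, 0.03]]])

```text
clock: 23.1
eef_pos: [0.4395, 0.2258, 0.0236]
tool_rot: [0.596, 0.803, 0.001, 0.0]
ft_force: [0.9, 0.4, -1.5]
grip_width: 0.0448
grasp_force: 61.5
```

```bash
python3 -c "
from h import *
go(.44,.225,.0155)"
```

```text
shift [-0.0009  0.0003  0.0081] dist 0.008
```

>>> jog_arm(increments=[[[0, 0, 0, 0, 0, 0.003, 0.03], [0, 0, 0, 0, 0, 0.006, 0.03], [0, 0, 0, 0, 0, 0.008, 0.03], [0, 0, 0, 0, 0, 0.008, 0.03]]])

```text
clock: 23.6
eef_pos: [0.4388, 0.2255, 0.0155]
tool_rot: [0.596, 0.803, 0.0, 0.0]
ft_force: [-3.2, -0.8, 4.6]
grip_width: 0.0448
grasp_force: 62.1
```

>>> jog_arm(increments=[[[0, 0, 0, 0, 0, 0.001, 0.03], [0, 0, 0, 0, 0, 0.001, 0.03]]])

```text
clock: 23.85
eef_pos: [0.4388, 0.2255, 0.0154]
tool_rot: [0.596, 0.803, 0.0, 0.0]
ft_force: [-4.1, -1.7, 12.4]
grip_width: 0.0449
grasp_force: 62.7
```

>>> jog_arm(increments=[[[0, 0, 0, 0, 0, 0.001, 0.03], [0, 0, 0, 0, 0, 0.001, 0.03]]])

```text
clock: 24.1
eef_pos: [0.4388, 0.2255, 0.0154]
tool_rot: [0.596, 0.803, 0.0, 0.0]
ft_force: [-6.3, -2.3, 20.0]
grip_width: 0.0446
grasp_force: 63.5
```

>>> jog_arm(increments=[[[0, 0, 0, 0, 0, -0.002, 0.03], [0, 0, 0, 0, 0, -0.002, 0.05], [0, 0, 0, 0, 0, -0.002, 0.07], [0, 0, 0, 0, 0, -0.002, 0.085], [0, 0, 0, 0, 0, -0.002, 0.085], [0, 0, 0, 0, 0, -0.04, 0.085], [0, 0, 0, 0, 0, -0.09, 0.085], [0, 0, 0, 0, 0, -0.12, 0.085], [0, 0, 0, 0, 0, -0.12, 0.085]]])

```text
clock: 25.22
eef_pos: [0.4408, 0.2265, 0.1356]
tool_rot: [0.596, 0.803, 0.003, 0.001]
ft_force: [0.3, -0.1, 0.2]
grip_width: 0.0848
grasp_force: 0.0
```

```bash
python3 -c "
from h import *
go(.572,-.0345,.0175,16.8)"
```

```text
shift [-0.2879  0.0495  0.118 ] dist 0.315
rz -0.0002 j6 1.75
```

>>> jog_arm(increments=[[[0, 0, 0, -0.06, 0.01, 0, 0.085], [0, 0, 0, -0.12, 0.021, 0, 0.085], [0, 0, 0, -0.18, 0.031, 0, 0.085], [0, 0, 0, -0.24, 0.041, 0, 0.085], [0, 0, 0, -0.288, 0.049, 0, 0.085], [0, 0, 0, -0.288, 0.049, 0.01, 0.085], [0, 0, 0, -0.288, 0.049, 0.03, 0.085], [0, 0, 0, -0.288, 0.049, 0.05, 0.085], [0, 0, 0, -0.288, 0.049, 0.05, 0.085]]])

```text
clock: 26.35
eef_pos: [0.5658, -0.035, 0.0797]
tool_rot: [0.596, 0.803, -0.002, -0.003]
ft_force: [-0.9, -1.1, 0.3]
grip_width: 0.0848
grasp_force: 0.0
```

```bash
python3 -c "
from h import *
go(.572,-.0345,.0175,16.8)"
```

```text
shift [-0.0015  0.0065  0.0621] dist 0.063
rz 0.0009 j6 1.21
```

>>> jog_arm(increments=[[[0, 0, 0, 0, 0.003, 0.015, 0.085], [0, 0, 0, 0, 0.003, 0.03, 0.085], [0, 0, 0, 0, 0.003, 0.045, 0.085], [0, 0, 0, 0, 0.003, 0.055, 0.085], [0, 0, 0, 0, 0.003, 0.06, 0.085], [0, 0, 0, 0, 0.003, 0.06, 0.085], [0, 0, 0, 0, 0.003, 0.06, 0.085]]])

```text
clock: 27.22
eef_pos: [0.5722, -0.0353, 0.0234]
tool_rot: [0.596, 0.803, 0.0, 0.0]
ft_force: [-0.3, -1.0, -0.2]
grip_width: 0.085
grasp_force: 0.0
```

```bash
python3 -c "
from h import *
go(.572,-.0345,.0175,16.8)"
```

```text
shift [ 0.0008 -0.      0.0059] dist 0.006
rz -0.0003 j6 1.22
```

>>> jog_arm(increments=[[[0, 0, 0, 0, 0, 0.003, 0.085], [0, 0, 0, 0.001, 0, 0.006, 0.085], [0, 0, 0, 0.001, 0, 0.006, 0.085]]])

```text
clock: 27.6
eef_pos: [0.5711, -0.0342, 0.0166]
tool_rot: [0.596, 0.803, -0.0, -0.0]
ft_force: [-0.5, 0.7, 0.4]
grip_width: 0.0847
grasp_force: 0.0
```

>>> jog_arm(increments=[[[0, 0, 0, 0, 0, 0, 0.07], [0, 0, 0, 0, 0, 0, 0.055], [0, 0, 0, 0, 0, 0, 0.04], [0, 0, 0, 0, 0, 0, 0.03], [0, 0, 0, 0, 0, 0, 0.03], [0, 0, 0, 0, 0, 0, 0.03]]])

```text
clock: 28.35
eef_pos: [0.5719, -0.0343, 0.0173]
tool_rot: [0.596, 0.803, 0.0, 0.0]
ft_force: [-1.3, 0.1, 4.0]
grip_width: 0.0445
grasp_force: 61.1
```

>>> jog_arm(increments=[[[0, 0, 0, 0, 0, -0.02, 0.03], [0, 0, 0, 0, 0, -0.05, 0.03], [0, 0, 0, 0, 0, -0.09, 0.03], [0, 0, 0, 0, 0, -0.09, 0.03]]])

```text
clock: 28.85
eef_pos: [0.5738, -0.0344, 0.1099]
tool_rot: [0.596, 0.803, 0.002, 0.003]
ft_force: [-0.1, -0.1, -2.0]
grip_width: 0.0448
grasp_force: 61.4
```

```bash
python3 -c "
from h import *
go(.4255,-.27,.0175)"
```

```text
shift [-0.1825 -0.2106  0.0916] dist 0.293
```

>>> jog_arm(increments=[[[0, 0, 0, -0.035, -0.04, 0, 0.03], [0, 0, 0, -0.07, -0.08, 0, 0.03], [0, 0, 0, -0.105, -0.12, 0, 0.03], [0, 0, 0, -0.14, -0.16, 0, 0.03], [0, 0, 0, -0.17, -0.195, 0, 0.03], [0, 0, 0, -0.1825, -0.21, 0, 0.03], [0, 0, 0, -0.1825, -0.21, 0.02, 0.03], [0, 0, 0, -0.1825, -0.21, 0.04, 0.03], [0, 0, 0, -0.1825, -0.21, 0.05, 0.03], [0, 0, 0, -0.1825, -0.21, 0.05, 0.03]]])

```text
clock: 30.1
eef_pos: [0.4221, -0.2688, 0.0555]
tool_rot: [0.596, 0.803, -0.0, -0.002]
ft_force: [0.8, -0.7, -0.8]
grip_width: 0.0448
grasp_force: 61.6
```

```bash
python3 -c "
from h import *
go(.4255,-.27,.0175)"
```

```text
shift [-0.0022  0.003   0.038 ] dist 0.038
```

>>> jog_arm(increments=[[[0, 0, 0, -0.001, 0.001, 0.004, 0.03], [0, 0, 0, -0.001, 0.001, 0.01, 0.03], [0, 0, 0, -0.001, 0.001, 0.01, 0.03]]])

```text
clock: 30.48
eef_pos: [0.4242, -0.2701, 0.0466]
tool_rot: [0.596, 0.803, -0.0, -0.0]
ft_force: [-0.5, 0.5, -0.6]
grip_width: 0.0447
grasp_force: 61.6
```

```bash
python3 -c "
from h import *
go(.4255,-.27,.0175)"
```

```text
shift [-0.0003  0.0013  0.0291] dist 0.029
```

>>> jog_arm(increments=[[[0, 0, 0, 0, 0.001, 0.008, 0.03], [0, 0, 0, 0, 0.001, 0.016, 0.03], [0, 0, 0, 0, 0.001, 0.022, 0.03], [0, 0, 0, 0, 0.001, 0.026, 0.03], [0, 0, 0, 0, 0.001, 0.026, 0.03]]])

```text
clock: 31.1
eef_pos: [0.425, -0.2698, 0.0204]
tool_rot: [0.596, 0.803, -0.0, -0.0]
ft_force: [-0.6, 0.1, -1.0]
grip_width: 0.045
grasp_force: 61.6
```

>>> jog_arm(increments=[[[0, 0, 0, 0, 0, 0.001, 0.03], [0, 0, 0, 0, 0, 0.002, 0.03], [0, 0, 0, 0, 0, 0.002, 0.03]]])

```text
clock: 31.48
eef_pos: [0.4254, -0.27, 0.019]
tool_rot: [0.596, 0.803, -0.0, 0.0]
ft_force: [-0.0, -0.1, -1.7]
grip_width: 0.0449
grasp_force: 61.6
```

>>> jog_arm(increments=[[[0, 0, 0, 0, 0, 0.001, 0.03], [0, 0, 0, 0, 0, 0.001, 0.03]]])

```text
clock: 31.72
eef_pos: [0.4253, -0.27, 0.0178]
tool_rot: [0.596, 0.803, -0.0, -0.0]
ft_force: [-0.0, 0.3, -0.4]
grip_width: 0.0447
grasp_force: 61.6
```

>>> jog_arm(increments=[[[0, 0, 0, 0, 0, 0.001, 0.03], [0, 0, 0, 0, 0, 0.001, 0.03]]])

```text
clock: 31.98
eef_pos: [0.4254, -0.2701, 0.0173]
tool_rot: [0.596, 0.803, 0.0, 0.0]
ft_force: [-1.6, 0.7, 2.6]
grip_width: 0.0448
grasp_force: 62.0
```

>>> jog_arm(increments=[[[0, 0, 0, 0, 0, 0, 0.05], [0, 0, 0, 0, 0, 0, 0.07], [0, 0, 0, 0, 0, 0, 0.085], [0, 0, 0, 0, 0, 0, 0.085], [0, 0, 0, 0, 0, -0.04, 0.085], [0, 0, 0, 0, 0, -0.09, 0.085], [0, 0, 0, 0, 0, -0.12, 0.085], [0, 0, 0, 0, 0, -0.12, 0.085]]])

```text
clock: 32.98
eef_pos: [0.4272, -0.2712, 0.1397]
tool_rot: [0.596, 0.803, 0.0, 0.003]
ft_force: [0.1, -0.1, 0.1]
grip_width: 0.0849
grasp_force: 0.0
```

```bash
python3 -c "
from h import *
go(.4388,.2255,.0155,16.8)"
```

```text
shift [0.4728 0.154  0.1226] dist 0.512
rz -0.0002 j6 0.71
```

>>> jog_arm(increments=[[[0, 0, 0, 0.057, 0.019, 0, 0.085], [0, 0, 0, 0.114, 0.037, 0, 0.085], [0, 0, 0, 0.171, 0.056, 0, 0.085], [0, 0, 0, 0.228, 0.074, 0, 0.085], [0, 0, 0, 0.285, 0.093, 0, 0.085], [0, 0, 0, 0.342, 0.111, 0, 0.085], [0, 0, 0, 0.4, 0.13, 0, 0.085], [0, 0, 0, 0.45, 0.147, 0, 0.085], [0, 0, 0, 0.473, 0.154, 0.01, 0.085], [0, 0, 0, 0.473, 0.154, 0.03, 0.085]]])

```text
clock: 34.22
eef_pos: [0.4359, 0.2295, 0.1057]
tool_rot: [0.595, 0.804, 0.0, -0.0]
ft_force: [0.0, -0.7, -0.7]
grip_width: 0.0848
grasp_force: 0.0
```

>>> jog_arm(increments=[[[0, 0, 0, 0, 0, 0.03, 0.085], [0, 0, 0, 0, 0, 0.05, 0.085], [0, 0, 0, 0, 0, 0.06, 0.085], [0, 0, 0, 0, 0, 0.07, 0.085], [0, 0, 0, 0, 0, 0.07, 0.085], [0, 0, 0, 0, 0, 0.07, 0.085]]])

```text
clock: 34.98
eef_pos: [0.4366, 0.2275, 0.0374]
tool_rot: [0.596, 0.803, 0.0, 0.0]
ft_force: [0.4, -0.3, 0.3]
grip_width: 0.0849
grasp_force: 0.0
```

```bash
python3 -c "
from h import *
go(.4388,.2255,.0155)"
```

```text
shift [-0.0026  0.0015  0.0219] dist 0.022
```

>>> jog_arm(increments=[[[0, 0, 0, -0.0025, 0.0015, 0.01, 0.085], [0, 0, 0, -0.0025, 0.0015, 0.018, 0.085], [0, 0, 0, -0.0025, 0.0015, 0.022, 0.085], [0, 0, 0, -0.0025, 0.0015, 0.022, 0.085], [0, 0, 0, -0.0025, 0.0015, 0.022, 0.085]]])

```text
clock: 35.6
eef_pos: [0.4384, 0.2254, 0.0149]
tool_rot: [0.596, 0.803, 0.0, 0.0]
ft_force: [0.6, 0.0, 1.0]
grip_width: 0.085
grasp_force: 0.0
```

>>> jog_arm(increments=[[[0, 0, 0, 0, 0, 0, 0.07], [0, 0, 0, 0, 0, 0, 0.055], [0, 0, 0, 0, 0, 0, 0.04], [0, 0, 0, 0, 0, 0, 0.03], [0, 0, 0, 0, 0, 0, 0.03], [0, 0, 0, 0, 0, 0, 0.03]]])

```text
clock: 36.35
eef_pos: [0.4387, 0.2256, 0.0154]
tool_rot: [0.596, 0.803, 0.0, 0.0]
ft_force: [-0.0, -1.4, 6.0]
grip_width: 0.0446
grasp_force: 61.2
```

>>> jog_arm(increments=[[[0, 0, 0, 0, 0, -0.02, 0.03], [0, 0, 0, 0, 0, -0.05, 0.03], [0, 0, 0, 0, 0, -0.09, 0.03], [0, 0, 0, 0, 0, -0.09, 0.03]]])

```text
clock: 36.85
eef_pos: [0.4404, 0.2264, 0.1074]
tool_rot: [0.596, 0.803, 0.003, 0.001]
ft_force: [0.9, 0.8, -1.1]
grip_width: 0.0447
grasp_force: 61.5
```

```bash
python3 -c "
from h import *
go(.5719,-.0345,.0175)"
```

```text
shift [-0.2879  0.05    0.0899] dist 0.306
```

>>> jog_arm(increments=[[[0, 0, 0, -0.055, 0.01, 0, 0.03], [0, 0, 0, -0.11, 0.02, 0, 0.03], [0, 0, 0, -0.165, 0.03, 0, 0.03], [0, 0, 0, -0.22, 0.039, 0, 0.03], [0, 0, 0, -0.27, 0.048, 0, 0.03], [0, 0, 0, -0.288, 0.051, 0, 0.03], [0, 0, 0, -0.288, 0.052, 0.02, 0.03], [0, 0, 0, -0.288, 0.052, 0.04, 0.03], [0, 0, 0, -0.288, 0.052, 0.05, 0.03], [0, 0, 0, -0.288, 0.052, 0.05, 0.03]]])

```text
clock: 38.1
eef_pos: [0.5699, -0.0347, 0.0534]
tool_rot: [0.596, 0.803, -0.001, -0.001]
ft_force: [-0.2, -0.2, -0.9]
grip_width: 0.0452
grasp_force: 61.5
```

>>> jog_arm(increments=[[[0, 0, 0, 0, 0, 0.008, 0.03], [0, 0, 0, 0, 0, 0.012, 0.03], [0, 0, 0, 0, 0, 0.012, 0.03]]])

```text
clock: 38.48
eef_pos: [0.5711, -0.0353, 0.0428]
tool_rot: [0.596, 0.803, -0.0, -0.0]
ft_force: [0.2, 0.0, -1.0]
grip_width: 0.0448
grasp_force: 61.5
```

```bash
python3 -c "
from h import *
go(.5719,-.0345,.0175)"
```

```text
shift [0.0005 0.001  0.0253] dist 0.025
```

>>> jog_arm(increments=[[[0, 0, 0, 0, 0, 0.008, 0.03], [0, 0, 0, 0, 0, 0.016, 0.03], [0, 0, 0, 0, 0, 0.02, 0.03], [0, 0, 0, 0, 0, 0.022, 0.03], [0, 0, 0, 0, 0, 0.022, 0.03]]])

```text
clock: 39.1
eef_pos: [0.5712, -0.0354, 0.0207]
tool_rot: [0.596, 0.803, -0.0, -0.0]
ft_force: [0.3, 0.4, -1.4]
grip_width: 0.0454
grasp_force: 61.5
```

>>> jog_arm(increments=[[[0, 0, 0, 0, 0, 0.001, 0.03], [0, 0, 0, 0, 0, 0.002, 0.03], [0, 0, 0, 0, 0, 0.002, 0.03]]])

```text
clock: 39.48
eef_pos: [0.5713, -0.0354, 0.0189]
tool_rot: [0.596, 0.803, -0.0, 0.0]
ft_force: [-0.9, -0.9, -1.1]
grip_width: 0.0451
grasp_force: 61.5
```

>>> jog_arm(increments=[[[0, 0, 0, 0, 0, 0.001, 0.03], [0, 0, 0, 0, 0, 0.001, 0.03]]])

```text
clock: 39.72
eef_pos: [0.5712, -0.0353, 0.0178]
tool_rot: [0.596, 0.803, -0.0, -0.0]
ft_force: [0.2, -0.3, -1.3]
grip_width: 0.0446
grasp_force: 61.5
```

>>> jog_arm(increments=[[[0, 0, 0, 0, 0, 0.001, 0.03], [0, 0, 0, 0, 0, 0.001, 0.03]]])

```text
clock: 39.98
eef_pos: [0.5714, -0.0354, 0.0174]
tool_rot: [0.596, 0.803, 0.0, 0.0]
ft_force: [-1.5, 0.3, 2.8]
grip_width: 0.0448
grasp_force: 62.0
```

>>> jog_arm(increments=[[[0, 0, 0, 0, 0, 0, 0.05], [0, 0, 0, 0, 0, 0, 0.07], [0, 0, 0, 0, 0, 0, 0.085], [0, 0, 0, 0, 0, 0, 0.085], [0, 0, 0, 0, 0, -0.04, 0.085], [0, 0, 0, 0, 0, -0.09, 0.085], [0, 0, 0, 0, 0, -0.14, 0.085], [0, 0, 0, 0, 0, -0.17, 0.085], [0, 0, 0, 0, 0, -0.17, 0.085]]])

```text
clock: 41.1
eef_pos: [0.5733, -0.0355, 0.1901]
tool_rot: [0.596, 0.803, 0.002, 0.003]
ft_force: [0.2, 0.4, -0.7]
grip_width: 0.085
grasp_force: 0.0
```

```bash
python3 - <<'E'
from h import *
im=imaging.camera("top"); cv2.imwrite("pics/top2.png",cv2.resize(im[170:360,100:500,::-1],None,fx=2,fy=2,interpolation=cv2.INTER_CUBIC))
go(.4278,.335,.0625,16.8)
E
```

```text
shift [ 0.3963 -0.0313  0.1249] dist 0.417
rz -0.0002 j6 1.22
```

View pics/top2.png

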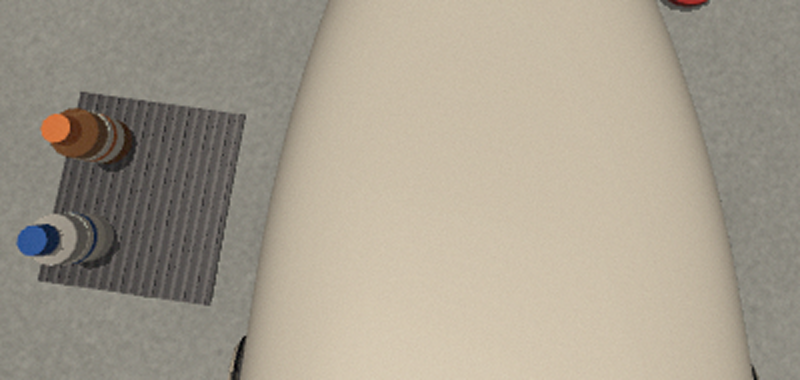

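The arm hides the tray; the bottles are unmoved. I'll go above the cleaner and look again.

>>> jog_arm(increments=[[[0, 0, 0, 0.06, -0.005, 0, 0.085], [0, 0, 0, 0.12, -0.01, 0, 0.085], [0, 0, 0, 0.18, -0.015, 0, 0.085], [0, 0, 0, 0.24, -0.019, 0, 0.085], [0, 0, 0, 0.3, -0.024, 0, 0.085], [0, 0, 0, 0.36, -0.029, 0, 0.085], [0, 0, 0, 0.396, -0.031, 0, 0.085], [0, 0, 0, 0.396, -0.031, 0.01, 0.085], [0, 0, 0, 0.396, -0.031, 0.02, 0.085], [0, 0, 0, 0.396, -0.031, 0.02, 0.085]]])

```text
clock: 42.4
eef_pos: [0.4266, 0.3328, 0.1648]
tool_rot: [0.597, 0.802, -0.002, -0.0]
ft_force: [0.8, -0.3, 0.2]
grip_width: 0.0848
grasp_force: 0.0
```

```bash
python3 - <<'E'
from h import *
im=imaging.camera("top"); cv2.imwrite("pics/top3.png",cv2.resize(im[170:360,100:500,::-1],None,fx=2,fy=2,interpolation=cv2.INTER_CUBIC))
go(.4278,.335,.0627,16.8)
E
```

```text
shift [0.0017 0.0014 0.103 ] dist 0.103
rz -0.0023 j6 1.94
```

View pics/top3.png

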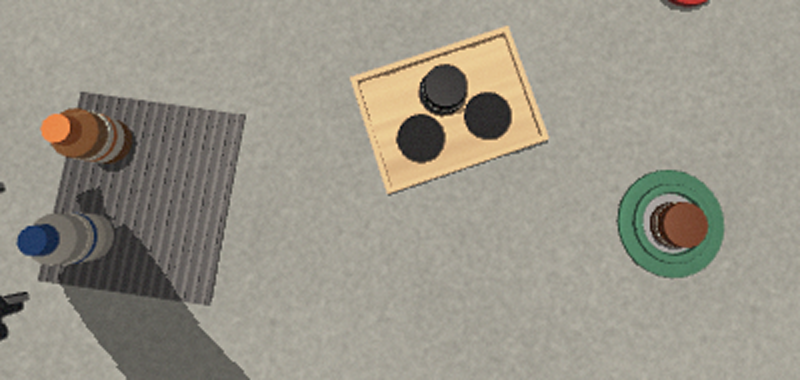

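The jars are swapped: the black lid is at crop (444,88), where brown was at (443,86), and the brown lid is in the holder at (685,225). Now I'll return the cleaner.

>>> jog_arm(increments=[[[0, 0, 0, 0.001, 0.001, 0.03, 0.085], [0, 0, 0, 0.001, 0.001, 0.06, 0.085], [0, 0, 0, 0.001, 0.001, 0.085, 0.085], [0, 0, 0, 0.001, 0.001, 0.1, 0.085], [0, 0, 0, 0.001, 0.001, 0.103, 0.085], [0, 0, 0, 0.001, 0.001, 0.103, 0.085], [0, 0, 0, 0.001, 0.001, 0.103, 0.085]]])

```text
clock: 43.32
eef_pos: [0.4287, 0.3366, 0.065]
tool_rot: [0.596, 0.803, 0.001, 0.0]
ft_force: [-0.2, 0.3, -0.3]
grip_width: 0.0852
grasp_force: 0.0
```

>>> jog_arm(increments=[[[0, 0, 0, 0, 0, 0, 0.07], [0, 0, 0, 0, 0, 0, 0.055], [0, 0, 0, 0, 0, 0, 0.04], [0, 0, 0, 0, 0, 0, 0.03], [0, 0, 0, 0, 0, 0, 0.03], [0, 0, 0, 0, 0, 0, 0.03]]])

```text
clock: 44.08
eef_pos: [0.4283, 0.3364, 0.0645]
tool_rot: [0.596, 0.803, 0.001, 0.0]
ft_force: [0.5, 0.4, 4.9]
grip_width: 0.0464
grasp_force: 61.8
```

>>> jog_arm(increments=[[[0, 0, 0, 0, 0, -0.02, 0.03], [0, 0, 0, 0, 0, -0.05, 0.03], [0, 0, 0, 0, 0, -0.09, 0.03], [0, 0, 0, 0, 0, -0.11, 0.03], [0, 0, 0, 0, 0, -0.11, 0.03]]])

```text
clock: 44.7
eef_pos: [0.4283, 0.3364, 0.1745]
tool_rot: [0.596, 0.803, 0.001, 0.0]
ft_force: [0.7, 0.0, -2.7]
grip_width: 0.0468
grasp_force: 62.3
```

```bash
python3 -c "
from h import *
go(.5447,-.0822,.064)"
```

```text
shift [-0.4344 -0.0097  0.1102] dist 0.448
```

>>> jog_arm(increments=[[[0, 0, 0, -0.05, -0.001, 0, 0.03], [0, 0, 0, -0.11, -0.002, 0, 0.03], [0, 0, 0, -0.17, -0.004, 0, 0.03], [0, 0, 0, -0.23, -0.005, 0, 0.03], [0, 0, 0, -0.29, -0.006, 0, 0.03], [0, 0, 0, -0.35, -0.007, 0, 0.03], [0, 0, 0, -0.4, -0.008, 0, 0.03], [0, 0, 0, -0.433, -0.009, 0, 0.03], [0, 0, 0, -0.433, -0.009, 0, 0.03], [0, 0, 0, -0.433, -0.009, 0, 0.03]]])

```text
clock: 45.95
eef_pos: [0.543, -0.0807, 0.1719]
tool_rot: [0.596, 0.803, -0.001, -0.002]
ft_force: [-0.3, -0.2, -3.5]
grip_width: 0.0465
grasp_force: 62.3
```

```bash
python3 -c "
from h import *
go(.5444,-.0812,.0665,16.8)"
```

```text
shift [-0.0011  0.0015  0.1054] dist 0.105
rz -0.0004 j6 1.13
```

>>> jog_arm(increments=[[[0, 0, 0, 0, 0, 0.02, 0.03], [0, 0, 0, 0, 0, 0.05, 0.03], [0, 0, 0, 0, 0, 0.07, 0.03], [0, 0, 0, 0, 0, 0.085, 0.03], [0, 0, 0, 0, 0, 0.095, 0.03], [0, 0, 0, 0, 0, 0.097, 0.03], [0, 0, 0, 0, 0, 0.097, 0.03]]])

```text
clock: 46.82
eef_pos: [0.5448, -0.0811, 0.0774]
tool_rot: [0.596, 0.803, 0.0, 0.0]
ft_force: [-0.3, 0.1, -2.4]
grip_width: 0.0464
grasp_force: 62.3
```

```bash
python3 -c "
from h import *
go(.5444,-.0812,.0665,16.8)"
```

```text
shift [ 0.     -0.0004  0.0109] dist 0.011
rz -0.0002 j6 1.13
```

>>> jog_arm(increments=[[[0, 0, 0, 0, 0, 0.003, 0.03], [0, 0, 0, 0, 0, 0.006, 0.03], [0, 0, 0, 0, 0, 0.008, 0.03], [0, 0, 0, 0, 0, 0.009, 0.03], [0, 0, 0, 0, 0, 0.009, 0.03]]])

```text
clock: 47.45
eef_pos: [0.5443, -0.0811, 0.0678]
tool_rot: [0.596, 0.803, -0.0, -0.0]
ft_force: [0.4, -0.2, -2.2]
grip_width: 0.0466
grasp_force: 62.3
```

>>> jog_arm(increments=[[[0, 0, 0, 0, 0, 0.001, 0.03], [0, 0, 0, 0, 0, 0.001, 0.03]]])

```text
clock: 47.7
eef_pos: [0.5443, -0.0811, 0.0668]
tool_rot: [0.596, 0.803, -0.0, -0.0]
ft_force: [-0.8, -0.8, -2.6]
grip_width: 0.0464
grasp_force: 62.3
```

>>> jog_arm(increments=[[[0, 0, 0, 0, 0, 0.001, 0.03], [0, 0, 0, 0, 0, 0.001, 0.03]]])

```text
clock: 47.95
eef_pos: [0.5445, -0.0811, 0.0665]
tool_rot: [0.596, 0.803, 0.0, 0.0]
ft_force: [-1.9, 0.4, 2.6]
grip_width: 0.0466
grasp_force: 63.1
```

Contact. Release, then fetch the conditioner.

>>> jog_arm(increments=[[[0, 0, 0, 0, 0, 0, 0.05], [0, 0, 0, 0, 0, 0, 0.07], [0, 0, 0, 0, 0, 0, 0.085], [0, 0, 0, 0, 0, 0, 0.085], [0, 0, 0, 0, 0, -0.03, 0.085], [0, 0, 0, 0, 0, -0.08, 0.085], [0, 0, 0, 0, 0, -0.12, 0.085], [0, 0, 0, 0, 0, -0.12, 0.085]]])

```text
clock: 48.95
eef_pos: [0.547, -0.0815, 0.19]
tool_rot: [0.596, 0.803, 0.002, 0.004]
ft_force: [0.3, 0.4, -0.5]
grip_width: 0.085
grasp_force: 0.0
```

```bash
python3 -c "
from h import *
go(.5274,.3202,.0605,16.8)"
```

```text
shift [0.3907 0.0963 0.1288] dist 0.423
rz -0.0002 j6 1.13
```

>>> jog_arm(increments=[[[0, 0, 0, 0.06, 0.015, 0, 0.085], [0, 0, 0, 0.12, 0.03, 0, 0.085], [0, 0, 0, 0.18, 0.045, 0, 0.085], [0, 0, 0, 0.24, 0.06, 0, 0.085], [0, 0, 0, 0.3, 0.074, 0, 0.085], [0, 0, 0, 0.36, 0.089, 0, 0.085], [0, 0, 0, 0.391, 0.096, 0, 0.085], [0, 0, 0, 0.391, 0.096, 0.01, 0.085], [0, 0, 0, 0.391, 0.096, 0.02, 0.085], [0, 0, 0, 0.391, 0.096, 0.02, 0.085]]])

```text
clock: 50.2
eef_pos: [0.5225, 0.319, 0.1639]
tool_rot: [0.597, 0.802, -0.002, -0.001]
ft_force: [0.8, -0.1, -0.1]
grip_width: 0.085
grasp_force: 0.0
```

```bash
python3 -c "
from h import *
go(.5274,.3202,.0605,16.8)"
```

```text
shift [-1.000e-04  5.400e-03  1.034e-01] dist 0.104
rz -0.002 j6 1.83
```

>>> jog_arm(increments=[[[0, 0, 0, 0, 0.003, 0.03, 0.085], [0, 0, 0, 0, 0.003, 0.06, 0.085], [0, 0, 0, 0, 0.003, 0.08, 0.085], [0, 0, 0, 0, 0.003, 0.095, 0.085], [0, 0, 0, 0, 0.003, 0.1, 0.085], [0, 0, 0, 0, 0.003, 0.1, 0.085], [0, 0, 0, 0, 0.003, 0.1, 0.085]]])

```text
clock: 51.08
eef_pos: [0.5269, 0.3222, 0.067]
tool_rot: [0.596, 0.803, 0.001, 0.0]
ft_force: [0.2, -0.0, 0.7]
grip_width: 0.0849
grasp_force: 0.0
```

>>> jog_arm(increments=[[[0, 0, 0, 0, 0, 0, 0.07], [0, 0, 0, 0, 0, 0, 0.055], [0, 0, 0, 0, 0, 0, 0.04], [0, 0, 0, 0, 0, 0, 0.03], [0, 0, 0, 0, 0, 0, 0.03], [0, 0, 0, 0, 0, 0, 0.03]]])

```text
clock: 51.82
eef_pos: [0.5268, 0.3222, 0.0666]
tool_rot: [0.596, 0.803, 0.001, 0.0]
ft_force: [1.0, 0.7, 5.4]
grip_width: 0.0462
grasp_force: 61.7
```

>>> jog_arm(increments=[[[0, 0, 0, 0, 0, -0.02, 0.03], [0, 0, 0, 0, 0, -0.05, 0.03], [0, 0, 0, 0, 0, -0.09, 0.03], [0, 0, 0, 0, 0, -0.11, 0.03], [0, 0, 0, 0, 0, -0.11, 0.03]]])

```text
clock: 52.45
eef_pos: [0.5265, 0.3221, 0.1765]
tool_rot: [0.596, 0.803, 0.001, 0.0]
ft_force: [0.4, 0.4, -1.9]
grip_width: 0.0469
grasp_force: 62.0
```

```bash
python3 -c "
from h import *
go(.5243,-.0107,.064)"
```

```text
shift [-0.318  -0.0984  0.1122] dist 0.351
```

>>> jog_arm(increments=[[[0, 0, 0, -0.05, -0.016, 0, 0.03], [0, 0, 0, -0.105, -0.033, 0, 0.03], [0, 0, 0, -0.16, -0.05, 0, 0.03], [0, 0, 0, -0.215, -0.067, 0, 0.03], [0, 0, 0, -0.27, -0.084, 0, 0.03], [0, 0, 0, -0.316, -0.098, 0, 0.03], [0, 0, 0, -0.316, -0.098, 0, 0.03], [0, 0, 0, -0.316, -0.098, 0, 0.03], [0, 0, 0, -0.316, -0.098, 0.02, 0.03], [0, 0, 0, -0.316, -0.098, 0.04, 0.03]]])

```text
clock: 53.7
eef_pos: [0.5234, -0.0073, 0.1348]
tool_rot: [0.595, 0.804, -0.0, -0.0]
ft_force: [0.7, -0.2, -2.0]
grip_width: 0.0468
grasp_force: 62.3
```

>>> jog_arm(increments=[[[0, 0, 0, 0, 0, 0.02, 0.03], [0, 0, 0, 0, 0, 0.04, 0.03], [0, 0, 0, 0, 0, 0.053, 0.03], [0, 0, 0, 0, 0, 0.057, 0.03], [0, 0, 0, 0, 0, 0.057, 0.03]]])

```text
clock: 54.32
eef_pos: [0.5238, -0.0086, 0.0789]
tool_rot: [0.596, 0.803, 0.0, -0.0]
ft_force: [-0.4, -0.1, -1.1]
grip_width: 0.0466
grasp_force: 62.3
```

```bash
python3 -c "
from h import *
go(.5239,-.009,.0686,16.8)"
```

```text
shift [-0.0005  0.      0.0103] dist 0.01
rz 0.0005 j6 1.26
```

>>> jog_arm(increments=[[[0, 0, 0, 0, 0, 0.003, 0.03], [0, 0, 0, 0, 0, 0.006, 0.03], [0, 0, 0, 0, 0, 0.008, 0.03], [0, 0, 0, 0, 0, 0.009, 0.03], [0, 0, 0, 0, 0, 0.009, 0.03]]])

```text
clock: 54.95
eef_pos: [0.5236, -0.0091, 0.0698]
tool_rot: [0.596, 0.803, -0.0, -0.0]
ft_force: [0.3, -0.2, -1.4]
grip_width: 0.0464
grasp_force: 62.3
```

>>> jog_arm(increments=[[[0, 0, 0, 0, 0, 0.001, 0.03], [0, 0, 0, 0, 0, 0.001, 0.03]]])

```text
clock: 55.2
eef_pos: [0.5236, -0.009, 0.0689]
tool_rot: [0.596, 0.803, -0.0, -0.0]
ft_force: [-0.2, 0.6, -2.2]
grip_width: 0.0465
grasp_force: 62.3
```

>>> jog_arm(increments=[[[0, 0, 0, 0, 0, 0.001, 0.03], [0, 0, 0, 0, 0, 0.001, 0.03]]])

```text
clock: 55.45
eef_pos: [0.5238, -0.009, 0.0686]
tool_rot: [0.596, 0.803, 0.0, 0.0]
ft_force: [-1.5, -0.8, 3.3]
grip_width: 0.0461
grasp_force: 63.1
```

Contact. Release, rise and move aside over the mat, then check.

>>> jog_arm(increments=[[[0, 0, 0, 0, 0, 0, 0.05], [0, 0, 0, 0, 0, 0, 0.07], [0, 0, 0, 0, 0, 0, 0.085], [0, 0, 0, 0, 0, 0, 0.085], [0, 0, 0, 0, 0, -0.03, 0.085], [0, 0, 0, 0, 0, -0.08, 0.085], [0, 0, 0, 0, 0, -0.13, 0.085], [0, 0, 0, 0, 0, -0.14, 0.085]]])

```text
clock: 56.45
eef_pos: [0.526, -0.009, 0.212]
tool_rot: [0.596, 0.803, 0.002, 0.003]
ft_force: [0.8, -0.6, 0.0]
grip_width: 0.0853
grasp_force: 0.0
```

>>> jog_arm(increments=[[[0, 0, 0, 0.06, 0, 0, 0.085], [0, 0, 0, 0.12, 0, 0, 0.085], [0, 0, 0, 0.18, 0, 0, 0.085], [0, 0, 0, 0.24, 0, 0, 0.085], [0, 0, 0, 0.3, 0, 0, 0.085], [0, 0, 0, 0.35, 0, 0, 0.085], [0, 0, 0, 0.35, 0, 0, 0.085], [0, 0, 0, 0.35, 0, 0, 0.085]]])

```text
clock: 57.45
eef_pos: [0.422, 0.3256, 0.2069]
tool_rot: [0.596, 0.803, -0.001, -0.0]
ft_force: [0.7, -0.8, 0.3]
grip_width: 0.085
grasp_force: 0.0
```

```bash
python3 - <<'E'
from h import *
im=imaging.camera("top")[:,:,::-1]; b=cv2.imread("pics/top0.png")
f=lambda i:cv2.resize(i[170:320,230:490],None,fx=2,fy=2,interpolation=cv2.INTER_CUBIC)
cv2.imwrite("pics/top4.png",np.vstack([f(b),f(im)])[:600])
E
```

```text
(no output)
```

View pics/top4.png

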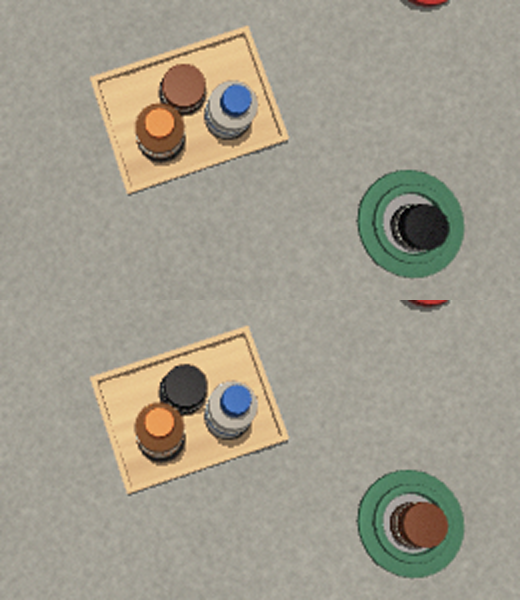

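Before is on top, after below: the bottle caps sit at (160,122)/(236,99) before and (160,122)/(236,101) after, so they are within about 1–2 mm, and both jars are swapped. Handing in.

>>> jog_arm(increments=[[[0, 0, 0, 0, 0, 0, 0.085], [0, 0, 0, 0, 0, 0, 0.085], [0, 0, 0, 0, 0, 0, 0.085]]])

```text
clock: 57.88
eef_pos: [0.4229, 0.3255, 0.208]
tool_rot: [0.597, 0.802, 0.0, 0.0]
ft_force: [-0.0, 0.8, -0.4]
grip_width: 0.0846
grasp_force: 0.0
```

```bash
python3 -c "
from workcell import bot, imaging, get_obs
print(bot.job_done())"
```

```text
the job is handed in; nothing more can be done
None
```

The job is handed in at 57.9 s with no verdict returned: the last top view shows the brown jar in the holder, the black jar on the back pad, and both bottles within about 2 mm of where they started.

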